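Put the leak master away in the gauge box: release the lid stay and shut the lid

TASK

Put the leak master (the pale metal block with a brass port on top) away: while the lid of the grey gauge box is still locked open, set it down gently and upright in the empty front bay. Then lift the folding stay at the side out of its lock by its black grip, and lower the lid smoothly, without slamming it, until it is fully shut. Leave the other things on the bench where they are.

Things in the scene. Friction and masses are not known exactly. Their poses are not given: they have to be found in the camera images.
- leak_master: leak master: pale metal block 50 (x) x 62 (y) x 36 mm high, with a brass port on top (17 mm collar to 44 mm, then 9 mm stem to 66 mm height) standing 12 mm towards -y of its centre; 0.42 kg, loose. Origin: centre of its underside, z up. Grasp it across the block, below the port.
- gauge_box: grey sheet-steel gauge box, 180 (x) x 200 (y) x 85 mm high without the lid, walls 2.5 mm, fixed to the bench. Origin: centre of its underside; the front (bow handle) faces -x, the lid's hinge runs along the top of the back (+x), the folding stay is outside the left wall (+y). A 51 mm high cross divider at x = 20 mm parts the front bay from the back bay, which holds a plug gauge and a coupler.
- bay (a point): centre of the floor of the empty front bay (8 mm above the bench); axes as the box's. The bay is 106 (x) x 195 (y) mm inside and open at the top; its walls rise 77 mm above the floor (43 mm at the divider), and the 66 mm high master fits under the lid.
- lid_hinge (a point): middle of the lid's hinge line, 86 mm above the bench, 90 mm behind the box's centre; the hinge line runs along the box's y.
- lid (a joint): angle of the lid (rad): 0 shut, 1.40 as it starts, held open and leaning a little to the front. The hinge is stiff: once unlocked the lid stays where it is left, and takes 1 to 4 N at its front edge to move. While the stay is locked the lid cannot go down.
- lid_edge (a point): point on the outer (upper when shut) face of the lid, on its midline, 8 mm from its free edge: 172 mm from the hinge along the lid and 16 mm from the hinge plane. The lid is 180 mm long, 200 mm wide, 16 mm thick overall (a 3 mm sheet with a skirt). Use only the position.
- stay (a joint): angle of the stay's lower link (rad) above its locked position: 0 locked (the knee hangs just past dead centre against its stop). Beyond 0.1 the knee has passed dead centre; below about 0.2 it may sink back into the lock, at 0.4 and more it stays up. It rises by itself as the lid is then lowered: 0.52 at lid 1.2, 0.89 at lid 0.8, 1.21 with the lid shut.
- stay_grip (a point): middle of the black rubber lift grip at the stay's knee: a round bar, 16 mm diameter, 46 mm long, along the box's y, this point 46 mm outside the box's left wall. It turns about point stay_foot at a radius of 76 mm, starting behind the foot and 32 degrees above level, so it is released by moving it up and forward (box -x) on that arc, with 2 to 6 N. Use only the position.
- stay_foot (a point): pivot of the stay's lower link on the box's left wall, 34 mm above the bench, near the front; its axis runs along the box's y. Use only the position.
- spanner_17: spanner, 200 mm long, lying in front of the box; leave alone. Origin: centre of its underside.
- marker_black: grey marker with a black cap, 126 mm long, lying on the bench; leave alone. Origin: centre of its underside.
- cap_shell: white moulded cap shell, 120 x 82 x 28 mm, lying on the bench; leave alone. Origin: centre of its underside.
- oring_jar: white screw jar with a black lid, diameter 63, 61 mm high; leave alone. Origin: centre of its underside.

How it is judged:
By the outcome, as a careful person would: the job done as asked, in the order asked, and still so for the second after the job is handed in, with the robot touching nothing.
It also fails if it takes over 72 s, if anything falls off the work surface, if the arm or the gripper's body presses on something with over 40 N, if the wrist force passes 120 N, or if a joint passes its speed limit or range.

ROBOT

A 7-joint arm with a two-finger parallel gripper is mounted at the origin on a cart in front of the work surface, level with it; the furniture and walls round the work are solid. World frame = base frame: x ahead of the robot, y to its left, z up, the work surface at z = 0. Lengths are in m, angles in rad, forces in N, time in s.
With the tool pointing down it reaches from about 0.35 to 0.9 m from the base axis. Payload 7.2 kg.
Tool frame: the origin (TCP) lies midway between the tips of the shut fingers; the grasp point (between the pads) lies 19 mm behind it (r.hold_point_z is the distance from the TCP to the grasp point, in m); z points along the fingers, y is the line along which they close (so a half turn about z gives the same grasp; the last joint's range is limited). The gripper opens to 88 mm and grips with 3 to 60 N. Pads are 20 mm wide; open, the fingers measure 115 mm over their backs; the gripper's body (75 mm by 178 mm) begins 61 mm behind the grasp point.
Start: joints at [-1.312, 0.411, -0.013, 1.596, 0.006, 1.134, -0.082], TCP at [0.201, 0.592, 0.223] pointing down, gripper open.
Joint ranges: [-2.95, 2.95], [-0.29, 1.99], [-1.47, 1.44], [0.14, 2.54], [-1.03, 4.17], [0.13, 1.85], [-2.86, 2.86]. Speed limits (rad/s): [2.39, 2.39, 3.01, 3.01, 3.14, 3.14, 3.14].

INTERFACE

Orientations are given as [roll, pitch, yaw] about the fixed x, y, z axes, in that order (R = Rz(yaw) Ry(pitch) Rx(roll)).
In Python, from plant import r gives the robot as it stands. The module is installed in compiled form; this text tells all that it offers.
- The arm moves only by the tool step_arm, never from a script. Its argument "motion" is text: rows parted by semicolons, each of 7 numbers parted by spaces: the shift along the tool's x, y, z normalised to -1 to 1, where 1 is 800 mm, then the turn, a rotation vector about the tool's x, y, z normalised to -1 to 1, where 1 is 90 degrees, then the opening, from 0 (shut) to 1 (fully open). A call has 1 to 5 rows; each row is the pose to reach, as a shift and turn from the pose commanded when the call began, along the tool's axes at that moment; what a row does not reach only later rows make up. A row lasts 1/8 s, in which the tool goes at most 62.5 mm and 10.7 degrees, less where a joint would pass 70% of its speed; a pose out of reach is approached as far as the arm can. A call with a number of a shift or a turn outside -1 to 1 is refused whole. A call with a gripper value outside its range is refused whole. The fingers move at their own pace and stop on an object; the grip force is fixed at half the most. Time passes only in rows, so rows that repeat a pose let the fingers close. It gives the time, the measured TCP pose, the force, the opening and the grip force at its end, in the units of the state.
- r.get_obs(): the state, without advancing time (a new reading comes with each control period).
- r.read_camera(name): name is "scene" or "top" or "wrist"; returns the picture (400x640x3 uint8, red, green, blue); there is no depth.
- r.camera_params(name): a dict with "K" (3x3 intrinsics, pixels), "k1" (the pictures are not rectified: a ray, as slopes to the right and down, at radius r is drawn at 1 + k1 r^2 times it, then the intrinsics apply), "world_from_camera" (4x4, takes a point from camera to world coordinates); the wrist camera has in their place "mount" (4x4, takes a point from camera to tool coordinates, whose origin is the TCP and whose axes are the flange's). Camera axes: x right, y up, looking along -z (the intrinsics and any distortion apply to the point x, -y, -z); pixel columns grow to the right and rows downward; lengths in m; the calibration is good to about 2 mm. A picture is of the moment at which its call begins: read the wrist's pose just before it. camera_params takes no time and is no camera call.
- r.finish_job(): hands the job in; it is judged then, once.
Trained networks look in the newest picture that a camera, given by its name, has taken for a name from the list of things; names that differ only in an ending like _2 or _b are one class to them, and where a whole thing is asked for, a point or a joint stands for the part that bears it (a point fixed in the world has none). Each returns a list of dicts, best first, with "confidence" (0 to 1); they miss things now and then, are a little off and sometimes report something else, mostly with a low value. They report only what shows in the picture. A call takes as long as a camera call.
- r.find_in(camera, name): "pixel" ([column, row] in pixels, amid what is visible of it).
- r.cut_out(camera, name): "region" (400x640 bool, what is visible of it) and "pixel" ([column, row] in pixels, amid what is visible of it).
The state is a dict: "clock": time; "q": joint angles; "dq": joint speeds; "joint_torque": joint torques, N m; "ee_pos": TCP position; "ee_rot": TCP orientation; "ft_force": force on the tool from outside, world axes, zero at the start; "moment": the same for the moment, N m; "gripper_width": finger opening in m; "gripper_force": force on a finger pad.
Only numpy, scipy, OpenCV 4.12 (cv2) and the standard library are available. Lean on these libraries where they do the work, as an engineer would, in place of code of your own. Each camera call takes 0.05 s, during which the arm holds its last target. There are 200 camera calls.

## Working session

There is one attempt and no reset: what is moved stays moved. The work goes in short steps, Python scripts to look and compute and a tool call to move; the robot and the scene stay as the last step left them, time stands still between calls to the robot, and variables do not carry over. Pictures are saved under pics/ and viewed, at most 10 in all, crops included, and the job is handed in when it is done.

Besides the shell and the picture viewer there is one more tool, called after ">>>" as a command line: name --argument value ..., lists and objects as JSON in quotes. step_arm: Moves the arm, as the interface text tells. Scaled input: -1 to 1 covers 800 mm each way for a shift and 90 degrees each way for a turn. Its arguments: {"type":"object","properties":{"motion":{"type":"string"}},"required":["motion"]}

```bash
mkdir -p pics
cat > h.py <<'E'
import numpy as np, cv2
from scipy.spatial.transform import Rotation as R
from plant import r
def cam(name):
    p=r.camera_params(name)
    if 'world_from_camera' in p: T=np.array(p['world_from_camera'])
    else:
        o=r.get_obs(); W=np.eye(4); W[:3,:3]=R.from_euler('xyz',o['ee_rot']).as_matrix(); W[:3,3]=o['ee_pos']; T=W@np.array(p['mount'])
    return np.array(p['K']),p['k1'],T
def proj(c,P):
    K,k1,T=c; P=np.atleast_2d(P); q=(P-T[:3,3])@T[:3,:3]
    s=np.c_[q[:,0]/-q[:,2],-q[:,1]/-q[:,2]]; s=s*(1+k1*(s**2).sum(1,keepdims=True))
    return s@K[:2,:2].T+K[:2,2]
def ray(c,px):
    K,k1,T=c; s0=np.linalg.solve(K,[px[0],px[1],1])[:2]; s=s0.copy()
    for _ in range(20): s=s0/(1+k1*(s@s))
    return T[:3,3],T[:3,:3]@np.array([s[0],-s[1],-1])
def onz(c,px,z):
    o,d=ray(c,px); return o+d*(z-o[2])/d[2]
def tri(obs):
    A=np.zeros((3,3));b=np.zeros(3)
    for c,px in obs:
        o,d=ray(c,px); d=d/np.linalg.norm(d); M=np.eye(3)-np.outer(d,d); A+=M;b+=M@o
    return np.linalg.solve(A,b)
def snap(name,f):
    im=r.read_camera(name); cv2.imwrite('pics/'+f,im[:,:,::-1]); return im
def box(c,ang):pass
E
python3 - <<'E'
from h import *
print(r.hold_point_z, r.get_obs())
a=snap('scene','s0.png');b=snap('top','t0.png')
cv2.imwrite('pics/st0.png',np.vstack([a,b])[:,:,::-1])
for n in ['scene','top']:
    c=cam(n); print(n,c[2][:3,3].round(3),c[0].round(1).tolist(),c[1])
    for k in ['leak_master','gauge_box','lid','lid_edge','stay_grip','stay_foot','bay','lid_hinge','spanner_17','marker_black','cap_shell','oring_jar']:
        try:
            f=r.find_in(n,k); print(k,[(np.round(x['pixel']).tolist(),round(x['confidence'],2),onz(c,x['pixel'],0.02).round(3).tolist()) for x in f[:2]])
        except Exception as e: print(k,e)
E
```

```text
0.0187 {'clock': 0.0, 'q': array([-1.312199  ,  0.41188053, -0.01269726,  1.5970854 ,  0.00562495,
        1.13424348, -0.08218932]), 'dq': array([ 1.38671868e-03,  8.31483181e-04, -3.91297951e-04,  1.28695158e-03,
       -9.39272605e-06, -5.34843412e-04, -2.95286073e-05]), 'joint_torque': array([-1.24770697e-03, -5.87946618e+01,  6.41321316e-01, -2.91079295e+01,
       -5.38639468e-02,  1.83804415e-02,  1.76681297e-04]), 'ee_pos': array([0.20052485, 0.59141977, 0.22180428]), 'ee_rot': array([-3.14001773e+00,  1.40387420e-04,  2.81482800e+00]), 'ft_force': array([ 0.16668101,  0.3533875 , -0.71305352]), 'moment': array([-0.00641346,  0.00748217,  0.01187771]), 'gripper_force': 0.0, 'gripper_width': 0.08793239767242421}
scene [-0.338 -0.499  0.836] [[461.1, 0.0, 322.7], [0.0, 461.1, 192.0], [0.0, 0.0, 1.0]] -0.058063664846638975
leak_master [([380.0, 283.0], 0.78, [0.487, -0.22, 0.02]), ([270.0, 276.0], 0.35, [0.388, 0.044, 0.02])]
gauge_box [([320.0, 212.0], 0.93, [0.701, 0.062, 0.02])]
lid [([328.0, 176.0], 0.79, [0.914, 0.137, 0.02])]
lid_edge [([327.0, 179.0], 0.72, [0.892, 0.133,
[... 921 characters left out ...]
, 0.02])]
lid_edge [([315.0, 174.0], 0.7, [0.697, 0.011, 0.02])]
stay_grip [([274.0, 215.0], 0.72, [0.578, 0.12, 0.02]), ([396.0, 180.0], 0.64, [0.687, -0.214, 0.02])]
stay_foot [([316.0, 208.0], 0.59, [0.599, 0.008, 0.02])]
bay [([318.0, 212.0], 0.79, [0.591, 0.002, 0.02]), ([265.0, 218.0], 0.65, [0.57, 0.144, 0.02])]
lid_hinge [([315.0, 208.0], 0.76, [0.601, 0.01, 0.02])]
spanner_17 [([296.0, 278.0], 0.96, [0.409, 0.053, 0.02])]
marker_black [([314.0, 209.0], 0.69, [0.598, 0.011, 0.02]), ([401.0, 282.0], 0.59, [0.407, -0.228, 0.02])]
cap_shell [([398.0, 180.0], 0.74, [0.686, -0.219, 0.02]), ([318.0, 208.0], 0.17, [0.6, 0.002, 0.02])]
oring_jar [([368.0, 150.0], 0.9, [0.772, -0.137, 0.02])]
```

Run:
```python
import cv2
a=cv2.imread('pics/s0.png')[130:330,220:480];b=cv2.imread('pics/t0.png')[120:310,230:440]
cv2.imwrite('pics/s0c.png',cv2.resize(a,None,fx=3,fy=3,interpolation=cv2.INTER_CUBIC))
cv2.imwrite('pics/t0c.png',cv2.resize(b,None,fx=3,fy=3,interpolation=cv2.INTER_CUBIC))
```

```text
(no output)
```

View pics/s0c.png

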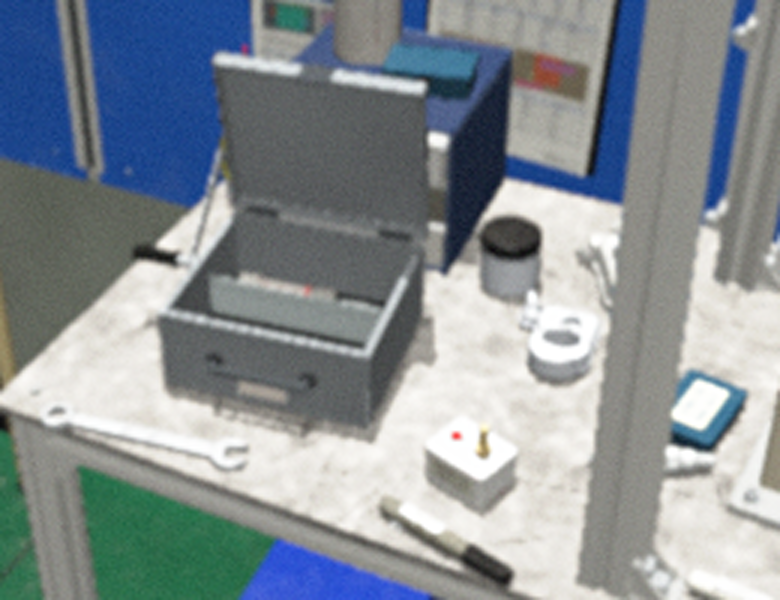

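View pics/t0c.png

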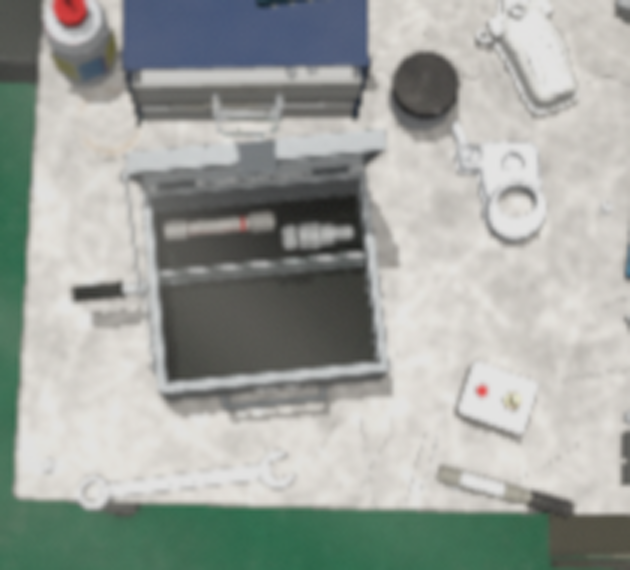

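The scene view shows the box with its lid up, and the stay's black grip on the left at about (273,214) full-frame. The leak master is at about (378,282). The top view shows the empty front bay at about (320,225), the block at about (396,253) and the grip at about (263,217). I'll fit the poses next.

Run:
```python
from h import *
from scipy.optimize import least_squares
cs,ct=cam('scene'),cam('top')
S=lambda x,y:(220+x/3,130+y/3); T=lambda x,y:(230+x/3,120+y/3)
box=[(ct,(-.09,.1,.085),T(162,391)),(ct,(-.09,-.1,.085),T(384,375)),(ct,(.02,.0975,.051),T(158,275)),(ct,(.02,-.0975,.051),T(367,259)),
 (cs,(-.09,.1,.085),S(162,315)),(cs,(-.09,-.1,.085),S(371,353)),(cs,(-.09,-.1,0.),S(371,432)),(cs,(-.09,.1,0.),S(168,387)),
 (cs,(.059,.1,.263),S(214,56)),(cs,(.059,-.1,.263),S(427,88))]
blk=[(ct,(.025,.031,.036),T(474,361)),(ct,(.025,-.031,.036),T(537,379)),(ct,(-.025,-.031,.036),T(524,438)),(ct,(-.025,.031,.036),T(458,409)),
 (cs,(-.025,.031,.036),S(427,439)),(cs,(.025,.031,.036),S(465,416)),(cs,(.025,-.031,.036),S(517,450)),(cs,(-.025,-.031,.036),S(477,480)),(cs,(-.025,-.031,0),S(478,508)),(cs,(-.025,.031,0),S(428,468)),(cs,(0,-.012,.066),S(481,425))]
def fit(L,x0):
    def f(v):
        Rz=R.from_euler('z',v[2]).as_matrix()
        return np.concatenate([(proj(c,Rz@np.array(p)+[v[0],v[1],0])[0]-px) for c,p,px in L])
    s=least_squares(f,x0,loss='soft_l1'); print(s.x.round(4),np.degrees(s.x[2]).round(1)); print(f(s.x).reshape(-1,2).round(1).tolist()); return s.x
b=fit(box,[.59,0,.07]); k=fit(blk,[.486,-.208,-.28])
g=tri([(ct,T(98,292)),(cs,S(157,254))]); print('grip',g, 'box frame',R.from_euler('z',-b[2]).apply(g-[b[0],b[1],0]))
np.save('box.npy',b);np.save('blk.npy',k)
```

```text
[ 0.5754 -0.0039  0.1211] 6.9
[[0.1, 0.4], [3.3, -1.4], [-0.1, -0.5], [2.5, -1.6], [-1.2, -1.1], [-0.1, 1.5], [-0.2, 0.1], [-0.8, -0.8], [-0.1, 1.9], [-0.7, 2.1]]
[ 0.4845 -0.2129 -0.3522] -20.2
[[0.9, -1.3], [1.4, 1.2], [-0.6, -1.1], [-0.3, -0.0], [-1.2, 0.7], [-0.6, -0.9], [0.6, -0.3], [0.6, -0.5], [-0.4, 0.8], [-1.9, 1.5], [0.8, -0.0]]
grip [0.56193689 0.14420388 0.07435895] box frame [0.00453861 0.14859439 0.07435895]
```

```bash
cat >> h.py <<'E'
def cmd(pos,rot=None,frm=None):
    """normalised shift/turn from the measured (or given) pose to pos/rot"""
    o=r.get_obs() if frm is None else frm; A=R.from_euler('xyz',o['ee_rot']); d=A.inv().apply(np.array(pos)-o['ee_pos'])/.8
    t=np.zeros(3) if rot is None else (A.inv()*R.from_euler('xyz',rot)).as_rotvec()/(np.pi/2)
    return d.round(4).tolist(),t.round(4).tolist()
def b2w(p):
    b=np.load('box.npy'); return R.from_euler('z',b[2]).apply(p)+[b[0],b[1],0]
def w2b(p):
    b=np.load('box.npy'); return R.from_euler('z',-b[2]).apply(np.array(p)-[b[0],b[1],0])
E
python3 - <<'E'
from h import *
print(np.array(r.camera_params('wrist')['mount']).round(3).tolist(), r.camera_params('wrist')['K'],r.camera_params('wrist')['k1'])
for p in ([.40,.19,.24],[.46,-.205,.2]): print(cmd(p,[np.pi,0,np.radians(161.3)]))
E
```

```text
[[-0.001, 0.962, 0.273, 0.074], [1.0, 0.001, -0.0, 0.0], [-0.0, 0.273, -0.962, -0.163], [0.0, 0.0, 0.0, 1.0]] [[286.04025556   0.         317.96608687]
 [  0.         286.04025556 195.40197647]
 [  0.           0.           1.        ]] -0.0017548266506463286
([-0.3973, -0.3958, -0.0217], [0.0, 0.0, -0.0003])
([-0.6268, -0.8393, 0.0283], [0.0, 0.0, -0.0003])
```

>>> step_arm --motion "-0.224 -0.3 0.01 0 0 0 1;-0.224 -0.3 0.01 0 0 0 1;-0.224 -0.3 0.01 0 0 0 1;-0.224 -0.3 0.01 0 0 0 1;-0.224 -0.3 0.01 0 0 0 1"

```text
clock: 1.92
ee_pos: [0.294, 0.3047, 0.2148]
ee_rot: [3.141, 0.0, 2.814]
ft_force: [0.3, -0.2, 0.0]
gripper_width: 0.0878
gripper_force: 0.0
```

>>> step_arm --motion "-0.224 -0.3 0.01 0 0 0 1;-0.224 -0.3 0.01 0 0 0 1;-0.224 -0.3 0.01 0 0 0 1;-0.224 -0.3 0.01 0 0 0 1;-0.224 -0.3 0.01 0 0 0 1"

```text
clock: 2.55
ee_pos: [0.3865, 0.02, 0.2071]
ee_rot: [3.14, 0.001, 2.814]
ft_force: [1.1, 0.7, 0.1]
gripper_width: 0.0878
gripper_force: 0.0
```

>>> step_arm --motion "-0.179 -0.239 0.008 0 0 0 1;-0.179 -0.239 0.008 0 0 0 1;-0.179 -0.239 0.008 0 0 0 1;-0.179 -0.239 0.008 0 0 0 1;-0.179 -0.239 0.008 0 0 0 1"

```text
clock: 3.18
ee_pos: [0.4604, -0.2089, 0.2002]
ee_rot: [-3.139, 0.001, 2.809]
ft_force: [1.0, -0.6, -0.1]
gripper_width: 0.088
gripper_force: 0.0
```

Run:
```python
from h import *
o=r.get_obs();print(o['clock'],o['ee_pos'],o['ee_rot'],o['q'])
c=cam('wrist'); im=snap('wrist','w1.png'); k=np.load('blk.npy')
m=r.cut_out('wrist','leak_master'); mk=m[0]['region'].astype(np.uint8)
np.save('mk1.npy',mk); print(m[0]['confidence'],m[0]['pixel'],mk.sum())
Rz=R.from_euler('z',k[2]).as_matrix()
v=im[:,:,::-1].copy()
cn,_=cv2.findContours(mk,cv2.RETR_EXTERNAL,cv2.CHAIN_APPROX_NONE); cv2.drawContours(v,cn,-1,(0,255,0),1)
P=np.array([[x,y,z] for z in (0,.036) for x,y in ((-.025,-.031),(.025,-.031),(.025,.031),(-.025,.031))]+[[0,-.012,.066]])@Rz.T+[k[0],k[1],0]
for p in proj(c,P): cv2.circle(v,tuple(np.round(p).astype(int)),2,(0,0,255),-1)
cv2.imwrite('pics/w1o.png',v)
```

```text
3.175 [ 0.46036008 -0.20888632  0.2002444 ] [-3.13913704e+00  9.13967507e-04  2.80913524e+00] [-0.25073303  0.26243259  0.7014918   1.94479945 -0.19721914  1.00214797
  1.77896784]
0.65 [320.9, 197.9] 2322
```

View pics/w1o.png

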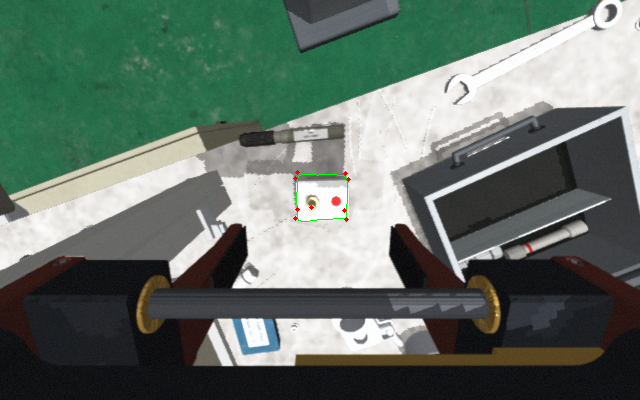

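The wrist view shows the block at (322,198), with my predicted corners matching it. The box's front rim corners are at about (408,180) and (628,107).

Run:
```python
from h import *
from scipy.optimize import minimize,least_squares
c=cam('wrist'); mk=np.load('mk1.npy'); k=np.load('blk.npy'); b=np.load('box.npy')
P0=np.array([[x,y,z] for z in (0,.036) for x,y in ((-.025,-.031),(.025,-.031),(.025,.031),(-.025,.031))])
def loss(v):
    p=proj(c,P0@R.from_euler('z',v[2]).as_matrix().T+[v[0],v[1],0]); m=np.zeros((1600,2560),np.uint8)
    cv2.fillConvexPoly(m,cv2.convexHull(np.round(p*4+1.5).astype(np.int32)),1)
    return np.abs(cv2.resize(m.astype(np.float32),(640,400),interpolation=cv2.INTER_AREA)-mk).sum()
s=minimize(loss,k,method='Nelder-Mead',options=dict(initial_simplex=[k,k+[.005,0,0],k+[0,.005,0],k+[0,0,.1]]))
print(s.x,np.degrees(s.x[2]),s.fun,loss(k)); np.save('blk.npy',s.x)
print('box pred',proj(c,[b2w(p) for p in [(-.09,-.1,.085),(-.09,.1,.085),(.02,-.0975,.051),(.02,.0975,.051),(-.09,-.1,0)]]).round(1).tolist())
im=cv2.imread('pics/w1.png')[90:290,400:640]; cv2.imwrite('pics/w1b.png',cv2.resize(im,None,fx=3,fy=3,interpolation=cv2.INTER_CUBIC))
```

```text
[ 0.48523922 -0.20834391 -0.29755684] -17.048750989951134 122.9375 433.6875
box pred [[414.5, 197.0], [616.2, 107.3], [439.1, 266.4], [601.3, 199.8], [393.3, 178.8]]
```

View pics/w1b.png

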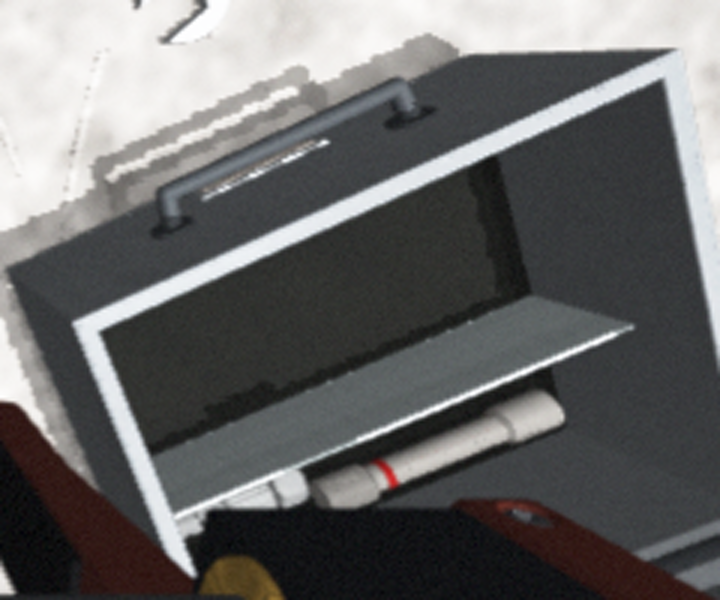

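Run:
```python
from h import *
from scipy.optimize import least_squares
c=cam('wrist');cs,ct=cam('scene'),cam('top')
S=lambda x,y:(220+x/3,130+y/3); T=lambda x,y:(230+x/3,120+y/3); W=lambda x,y:(400+x/3,90+y/3)
w=[(c,(-.09,-.1,.085),W(75,322)),(c,(-.09,.1,.085),W(680,50)),(c,(-.09,-.1,0),W(8,270)),(c,(-.09,.1,0),W(465,55)),(c,(.02,-.0975,.051),W(178,517)),(c,(.02,.0975,.051),W(633,327))]
s_=[(cs,(-.09,.1,.085),S(162,315)),(cs,(-.09,-.1,.085),S(371,353)),(cs,(-.09,-.1,0.),S(371,432)),(cs,(-.09,.1,0.),S(168,387)),(cs,(.059,.1,.263),S(214,56)),(cs,(.059,-.1,.263),S(427,88))]
t=[(ct,(-.09,.1,.085),T(162,391)),(ct,(-.09,-.1,.085),T(384,375)),(ct,(.02,.0975,.051),T(158,275)),(ct,(.02,-.0975,.051),T(367,259))]
for L in (w,s_,t,w+s_+t):
    def f(v):
        Rz=R.from_euler('z',v[2]).as_matrix()
        return np.concatenate([(proj(q,Rz@np.array(p)+[v[0],v[1],0])[0]-px) for q,p,px in L])
    s=least_squares(f,[.58,0,.1],loss='soft_l1'); print(s.x.round(4),np.degrees(s.x[2]).round(2)); print(f(s.x).reshape(-1,2).round(1).tolist())
    if L is w: np.save('box.npy',s.x)
k=np.load('blk.npy'); y=k[2]+np.pi
for z in (.05,.005): print(cmd([k[0],k[1],z],[np.pi,0,y]))
o=r.get_obs()
for p in [(-.035,0)]:
    for z in (.17,): print(b2w([*p,z]), np.degrees(np.load('box.npy')[2]))
```

```text
[0.5787 0.0071 0.1303] 7.46
[[0.5, 0.5], [0.8, -0.3], [-0.9, -0.6], [-0.2, -0.1], [-10.4, 4.3], [0.4, -0.3]]
[ 0.5777 -0.0039  0.1323] 7.58
[[-0.6, -1.3], [0.8, 0.8], [0.6, -0.6], [-0.2, -1.0], [-0.1, 1.7], [-0.5, 1.5]]
[ 0.5733 -0.0007  0.104 ] 5.96
[[-1.8, 0.5], [1.5, 0.1], [-1.3, -0.4], [1.5, -0.3]]
[0.5782 0.0059 0.1273] 7.29
[[-0.7, 0.0], [-0.2, -0.2], [-1.8, -0.9], [-0.9, -0.0], [-11.6, 4.1], [-0.7, -0.1], [-3.6, -2.5], [-2.8, -0.3], [-2.8, -1.7], [-3.2, -2.2], [-2.9, 0.9], [-3.8, 0.7], [-3.4, -0.6], [-0.3, -2.8], [-3.8, -1.4], [-1.2, -3.0]]
([-0.0316, 0.0061, 0.1874], [-0.0001, -0.0006, -0.0194])
([-0.0316, 0.0061, 0.2436], [-0.0001, -0.0006, -0.0194])
[0.54402122 0.00260109 0.17      ] 7.462849560403503
```

>>> step_arm --motion "-0.032 0.006 0.08 0 0 -0.019 1;-0.032 0.006 0.15 0 0 -0.019 1;-0.032 0.006 0.2 0 0 -0.019 1;-0.032 0.006 0.23 0 0 -0.019 1;-0.032 0.006 0.2435 0 0 -0.019 1"

```text
clock: 3.9
ee_pos: [0.4855, -0.2064, 0.0044]
ee_rot: [3.141, -0.002, 2.847]
ft_force: [-0.2, -0.6, -0.7]
gripper_width: 0.0879
gripper_force: 0.0
```

>>> step_arm --motion "0 0 0 0 0 0 0.8;0 0 0 0 0 0 0.7;0 0 0 0 0 0 0.6;0 0 0 0 0 0 0.5;0 0 0 0 0 0 0.5"

```text
clock: 4.53
ee_pos: [0.4868, -0.2091, 0.0066]
ee_rot: [-3.142, 0.002, 2.844]
ft_force: [-1.2, -1.3, 7.6]
gripper_width: 0.0621
gripper_force: 30.0
```

>>> step_arm --motion "0 0 -0.01 0 0 0 0.5;0 0 -0.05 0 0 0 0.5;0 0 -0.11 0 0 0 0.5;0 0 -0.17 0 0 0 0.5;0 0 -0.2 0 0 0 0.5"

```text
clock: 5.15
ee_pos: [0.4863, -0.2084, 0.168]
ee_rot: [3.141, 0.002, 2.844]
ft_force: [0.1, 0.3, -4.8]
gripper_width: 0.062
gripper_force: 30.0
```

Run:
```python
from h import *
o=r.get_obs(); print(o['ee_pos'],o['ee_rot'],o['ft_force'],o['moment'],o['gripper_width'],o['q'])
b=np.load('box.npy'); print(cmd([*b2w([-.038,0,0])[:2],.165],[np.pi,0,np.pi+b[2]]))
```

```text
[ 0.48629556 -0.20844533  0.1679705 ] [3.14079399e+00 2.01282677e-03 2.84448576e+00] [ 0.11405849  0.31203103 -4.82294382] [ 0.03394719 -0.03104906  0.01391121] 0.062004911044756736 [-0.22858442  0.35296494  0.68782777  1.92817897 -0.27404676  0.95225291
  1.86309337]
([0.0117, 0.2718, 0.0039], [0.0002, 0.0014, -0.2721])
```

>>> step_arm --motion "0.003 0.07 0.003 0 0 -0.068 0.5;0.006 0.14 0.003 0 0 -0.136 0.5;0.009 0.21 0.003 0 0 -0.204 0.5;0.012 0.272 0.003 0 0 -0.272 0.5;0.012 0.272 0.003 0 0 -0.272 0.5"

```text
clock: 5.78
ee_pos: [0.5405, 0.0078, 0.1627]
ee_rot: [3.14, -0.001, -3.003]
ft_force: [1.0, -1.2, -3.8]
gripper_width: 0.0619
gripper_force: 30.0
```

Run:
```python
from h import *
o=r.get_obs(); print(o['ee_pos'],o['ee_rot'],o['q'])
c=cam('wrist'); im=snap('wrist','w2.png')[:,:,::-1].copy()
P=[b2w(p) for p in [(-.0875,-.0975,.085),(-.0875,.0975,.085),(.02,-.0975,.051),(.02,.0975,.051),(-.0875,-.0975,.008),(-.0875,.0975,.008)]]
for p in proj(c,P): cv2.circle(im,tuple(np.round(p).astype(int)),2,(0,0,255),-1)
cv2.imwrite('pics/w2o.png',im)
```

```text
[0.54046479 0.00781021 0.16267936] [ 3.13957194e+00 -9.42754638e-04 -3.00274538e+00] [-0.51390079  0.35620054  0.52253754  1.89746143 -0.21878166  0.94492729
  1.82043539]
```

View pics/w2o.png

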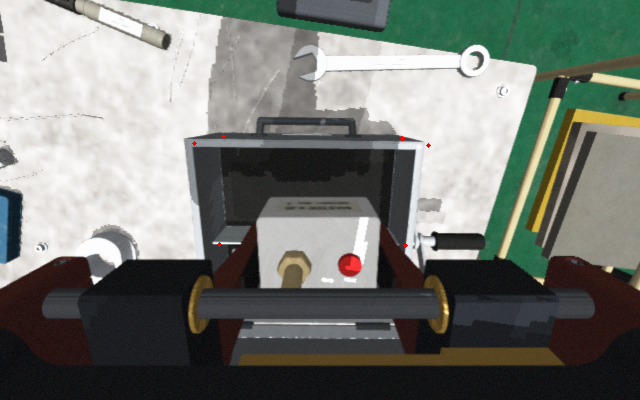

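The block is over the front bay. The bay's inner rim runs from (194,149) to (416,147), so the box is about 5 mm further to -y than I fitted. I'll shift 10 mm to -y and lower the block.

>>> step_arm --motion "0 -0.012 0.03 0 0 0.006 0.5;0 -0.012 0.075 0 0 0.006 0.5;0 -0.012 0.12 0 0 0.006 0.5;0 -0.012 0.155 0 0 0.006 0.5;0 -0.012 0.172 0 0 0.006 0.5"

```text
clock: 6.45
ee_pos: [0.5404, -0.0086, 0.0242]
ee_rot: [-3.141, -0.003, -3.023]
ft_force: [-0.2, 0.0, -4.0]
gripper_width: 0.0618
gripper_force: 30.0
```

>>> step_arm --motion "0 0 0.002 0 0 0 0.5;0 0 0.003 0 0 0 0.5;0 0 0.004 0 0 0 0.5;0 0 0.005 0 0 0 0.5;0 0 0.005 0 0 0 0.5"

```text
clock: 7.08
ee_pos: [0.5419, -0.0069, 0.0217]
ee_rot: [3.141, 0.0, -3.021]
ft_force: [0.8, -0.4, -4.9]
gripper_width: 0.0618
gripper_force: 30.0
```

>>> step_arm --motion "0 0 0.001 0 0 0 0.5;0 0 0.002 0 0 0 0.5;0 0 0.003 0 0 0 0.5;0 0 0.004 0 0 0 0.5;0 0 0.005 0 0 0 0.5"

```text
clock: 7.7
ee_pos: [0.5417, -0.0071, 0.0174]
ee_rot: [3.142, -0.0, -3.021]
ft_force: [0.1, -0.8, -3.8]
gripper_width: 0.0619
gripper_force: 30.0
```

>>> step_arm --motion "0 0 0.0005 0 0 0 0.5;0 0 0.001 0 0 0 0.5;0 0 0.0015 0 0 0 0.5;0 0 0.002 0 0 0 0.5;0 0 0.002 0 0 0 0.5"

```text
clock: 8.32
ee_pos: [0.5418, -0.0071, 0.0158]
ee_rot: [3.142, -0.0, -3.021]
ft_force: [-0.5, 0.8, -3.9]
gripper_width: 0.0622
gripper_force: 30.0
```

>>> step_arm --motion "0 0 0.0005 0 0 0 0.5;0 0 0.001 0 0 0 0.5;0 0 0.0015 0 0 0 0.5;0 0 0.002 0 0 0 0.5;0 0 0.002 0 0 0 0.5"

```text
clock: 8.95
ee_pos: [0.5417, -0.0071, 0.0146]
ee_rot: [3.141, 0.0, -3.021]
ft_force: [-3.1, 0.0, 3.6]
gripper_width: 0.0618
gripper_force: 30.0
```

>>> step_arm --motion "0 0 0 0 0 0 0.72;0 0 0 0 0 0 0.8;0 0 0 0 0 0 0.9;0 0 0 0 0 0 0.95;0 0 0 0 0 0 0.95"

```text
clock: 9.57
ee_pos: [0.5418, -0.0071, 0.0142]
ee_rot: [-3.142, 0.0, -3.021]
ft_force: [-0.1, -0.1, -0.2]
gripper_width: 0.0836
gripper_force: 0.0
```

>>> step_arm --motion "0 0 -0.02 0 0 0 0.95;0 0 -0.06 0 0 0 0.95;0 0 -0.12 0 0 0 0.95;0 0 -0.18 0 0 0 0.95;0 0 -0.23 0 0 0 0.95"

```text
clock: 10.2
ee_pos: [0.5419, -0.0074, 0.2013]
ee_rot: [3.141, 0.002, -3.021]
ft_force: [0.5, 0.1, 0.2]
gripper_width: 0.0829
gripper_force: 0.0
```

Run:
```python
from h import *
o=r.get_obs(); print(o['ee_pos'],o['ee_rot'],o['q'])
im=snap('wrist','w3.png')
c=cam('wrist');np.save('c3.npy',c[2])
for k in ('stay_grip','leak_master'):
    for x in r.find_in('wrist',k)[:2]: print(k,x)
for n in('scene','top'):
    r.read_camera(n); print(n,[(x['pixel'],x['confidence']) for x in r.find_in(n,'stay_grip')[:2]])
```

```text
[ 0.5419024  -0.00737422  0.20129276] [ 3.14145772e+00  1.92031264e-03 -3.02120403e+00] [-0.52240211  0.31331712  0.56129284  1.85573161 -0.19364804  1.02466626
  1.80902558]
stay_grip {'pixel': [446.7, 222.7], 'confidence': 0.75}
stay_grip {'pixel': [137.1, 28.9], 'confidence': 0.7}
leak_master {'pixel': [318.0, 177.8], 'confidence': 0.66}
scene [([364.4, 312.9], 0.72), ([277.6, 215.5], 0.67)]
top [([266.4, 218.5], 0.54)]
```

View pics/w3.png

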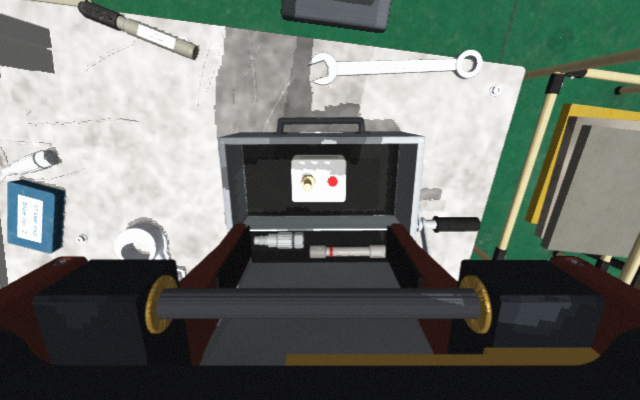

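The block stands upright in the bay at (318,178). The rim's outer front corners are at (219,139) and (424,136), and the black grip is centred at about (457,223).

Run:
```python
from h import *
from scipy.optimize import least_squares
p=r.camera_params('wrist'); c=(np.array(p['K']),p['k1'],np.load('c3.npy'));cs,ct=cam('scene'),cam('top')
L=[(c,(-.09,-.1,.085),(219,139)),(c,(-.09,.1,.085),(424,136)),(c,(-.0875,-.0975,.085),(226,144)),(c,(-.0875,.0975,.085),(417,142)),(c,(.02,-.0975,.051),(231,230)),(c,(.02,.0975,.051),(410,229))]
def f(v):
    Rz=R.from_euler('z',v[2]).as_matrix()
    return np.concatenate([(proj(q,Rz@np.array(p)+[v[0],v[1],0])[0]-px) for q,p,px in L])
s=least_squares(f,[.58,0,.1],loss='soft_l1'); print(s.x.round(4),np.degrees(s.x[2])); print(f(s.x).reshape(-1,2).round(1).tolist())
b=s.x; b=np.array([b[0],b[1],(b[2]+.1303)/2]); np.save('box.npy',b)
for Q in ([(c,(457,223)),(ct,(262.7,217.3)),(cs,(272.3,214.7))],[(c,(457,223)),(ct,(262.7,217.3))],[(c,(457,223)),(cs,(272.3,214.7))]):
    g=tri(Q); print('grip',g.round(4),w2b(g).round(4))
print('wrist at z.0743',w2b(onz(c,(457,223),.0743)))
```

```text
[0.5842 0.0013 0.1275] 7.305304197662592
[[0.1, 1.0], [-0.1, 2.1], [-4.1, -1.5], [4.1, -1.3], [9.3, 0.2], [-7.1, -0.1]]
grip [0.5643 0.1458 0.0751] [-0.0012  0.1458  0.0751]
grip [0.5615 0.1427 0.0882] [-0.0043  0.1431  0.0882]
grip [0.5716 0.1518 0.067 ] [0.0068 0.1509 0.067 ]
wrist at z.0743 [0.0038142  0.14929575 0.0743    ]
```

```bash
cat >> h.py <<'E'
def stayrot(T=30):
    b=np.load('box.npy'); T=np.radians(T); s,c=np.sin(T),np.cos(T)
    M=np.array([[0,c,-s],[1,0,0],[0,-s,-c]]).T
    return R.from_euler('z',b[2])*R.from_matrix(M)
E
python3 - <<'E'
from h import *
b=np.load('box.npy'); b[:2]=[.5820,.0012]; np.save('box.npy',b)
g=np.array([.5645,.1465,.0745]); print(w2b(g))
Q=stayrot(); e=Q.as_euler('xyz'); z=Q.as_matrix()[:,2]
pre=g+[0,.003,0]+z*(.0187-.09); print(pre,e)
o=r.get_obs(); print(cmd(pre,e)); print(cmd(b2w([-.04,.1,.27])), cmd(pre+[0,0,.08],e))
E
```

```text
[0.00132265 0.14634408 0.0745    ]
[0.5599174  0.18485424 0.13624761] [3.14159265 0.52359878 1.69969713]
([-0.0526, 0.2353, 0.0762], [0.259, -0.263, 0.9704])
([-0.001, 0.1286, -0.0909], [0.0, 0.0, 0.0]) ([-0.0524, 0.2353, -0.0238], [0.259, -0.263, 0.9704])
```

>>> step_arm --motion "0 0.03 -0.06 0.026 -0.026 0.097 0.9;0 0.08 -0.09 0.052 -0.053 0.194 0.9;-0.015 0.13 -0.09 0.078 -0.079 0.291 0.9;-0.03 0.18 -0.09 0.104 -0.105 0.388 0.9;-0.04 0.235 -0.06 0.13 -0.131 0.485 0.9"

```text
clock: 11.18
ee_pos: [0.5518, 0.1829, 0.2476]
ee_rot: [-3.032, 0.261, 2.509]
ft_force: [0.5, -0.8, -0.9]
gripper_width: 0.0788
gripper_force: 0.0
```

Run:
```python
from h import *
g=np.array([.5645,.1465,.0745]);Q=stayrot(); e=Q.as_euler('xyz'); z=Q.as_matrix()[:,2]
pre=g+[0,.003,0]+z*(.0187-.09); print(r.get_obs()['q'])
print(cmd(pre,e), cmd(pre+[0,0,.06],e))
```

```text
[-1.07919496  0.34362913  0.65243658  1.75674614  0.08522403  1.08683169
  0.42723152]
([0.0293, 0.0228, 0.1346], [0.1316, -0.1314, 0.4843]) ([0.01, 0.0149, 0.0626], [0.1316, -0.1314, 0.4843])
```

>>> step_arm --motion "0.003 0.004 0.015 0.027 -0.027 0.1 0.7;0.006 0.008 0.03 0.054 -0.054 0.2 0.7;0.01 0.015 0.055 0.08 -0.08 0.3 0.7;0.018 0.018 0.095 0.107 -0.107 0.4 0.7;0.029 0.023 0.1346 0.132 -0.131 0.484 0.7"

```text
clock: 11.8
ee_pos: [0.5583, 0.1836, 0.1336]
ee_rot: [-3.135, 0.526, 1.705]
ft_force: [-0.5, 0.6, 0.4]
gripper_width: 0.0613
gripper_force: 0.0
```

Run:
```python
from h import *
o=r.get_obs();print(o['ee_pos'],o['ee_rot'],o['q'],o['gripper_width'])
c=cam('wrist'); im=snap('wrist','w4.png')[:,:,::-1].copy()
m=r.cut_out('wrist','stay_grip')
for x in m[:2]: print(x['confidence'],x['pixel'],x['region'].sum())
g=np.array([.5645,.1465,.0745])
for d in (-.023,0,.023): cv2.circle(im,tuple(np.round(proj(c,b2w(w2b(g)+[0,d,0]))[0]).astype(int)),3,(0,0,255),-1)
cn,_=cv2.findContours(m[0]['region'].astype(np.uint8),cv2.RETR_EXTERNAL,cv2.CHAIN_APPROX_NONE); cv2.drawContours(im,cn,-1,(0,255,0),1)
cv2.imwrite('pics/w4o.png',im)
```

```text
[0.55826279 0.1836022  0.13358122] [-3.13546673  0.52589795  1.70498012] [-1.19658853  0.71945854  0.80855087  1.70732386 -0.00789404  1.09041826
 -0.34153157] 0.061312877348552224
0.76 [320.4, 221.9] 2597
```

View pics/w4o.png

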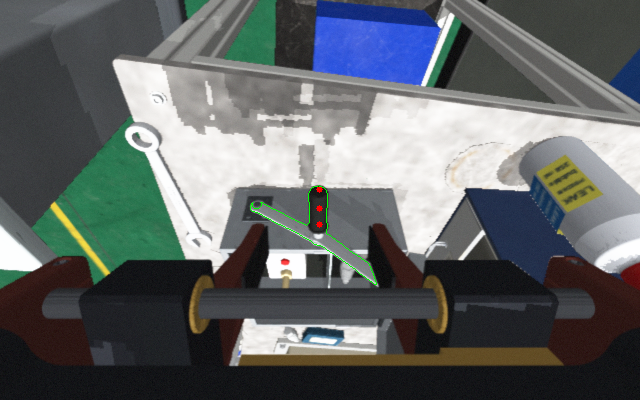

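The overlay lands on the black bar at (319,208), midway between the fingers. I'll advance along the tool axis and grip it.

>>> step_arm --motion "0 0.002 0.03 0 0 0 0.6;0 0.002 0.06 0 0 0 0.6;0 0.002 0.085 0 0 0 0.6;0 0.002 0.102 0 0 0 0.6;0 0.002 0.109 0 0 0 0.6"

```text
clock: 12.52
ee_pos: [0.5659, 0.1402, 0.0603]
ee_rot: [-3.135, 0.523, 1.71]
ft_force: [0.2, -0.2, -0.1]
gripper_width: 0.0529
gripper_force: 0.0
```

>>> step_arm --motion "0 0 0 0 0 0 0.5;0 0 0 0 0 0 0.35;0 0 0 0 0 0 0.2;0 0 0 0 0 0 0.1;0 0 0 0 0 0 0"

```text
clock: 13.15
ee_pos: [0.5638, 0.1407, 0.06]
ee_rot: [-3.131, 0.523, 1.71]
ft_force: [-7.7, 2.5, 6.5]
gripper_width: 0.0154
gripper_force: 30.0
```

Run:
```python
from h import *
o=r.get_obs();print(o)
A=R.from_euler('xyz',o['ee_rot']).as_matrix(); h=o['ee_pos']-A[:,2]*.0187; print('grasp',h,w2b(h))
for dth in (.1,.2,.3,.45,.55):
    a=np.radians(32); f=np.array([-np.cos(a+dth)+np.cos(a),0,np.sin(a+dth)-np.sin(a)])*.076*[-1,1,1]
    d=R.from_euler('z',np.load('box.npy')[2]).apply(f); print(dth,f.round(4),(A.T@d/.8).round(4))
```

```text
{'clock': 13.15, 'q': array([-1.11885289,  0.79391417,  0.76513762,  1.79123022, -0.03630458,
        0.91765851, -0.31232567]), 'dq': array([-7.79253493e-04,  3.85294145e-07, -2.16645707e-03,  2.10413805e-03,
       -2.60834995e-04, -2.33307827e-03, -2.67254759e-03]), 'joint_torque': array([  2.06932068, -58.66080523,  18.28250349, -19.70416009,
         2.30066411,  -1.82593904,   0.09041412]), 'ee_pos': array([0.56378594, 0.14071316, 0.06004306]), 'ee_rot': array([-3.13101315,  0.52341904,  1.70990009]), 'ft_force': array([-7.73136076,  2.45373265,  6.54124504]), 'moment': array([ 0.04259748,  1.59299803, -0.97340382]), 'gripper_force': 29.996642768383026, 'gripper_width': 0.015426071471595275}
grasp [0.56268591 0.14999687 0.07623851] [-2.68878481e-05  1.50045134e-01  7.62385133e-02]
0.1 [-0.0043  0.      0.0062] [-0.0038 -0.0055 -0.0067]
0.2 [-0.0093  0.      0.012 ] [-0.0074 -0.0117 -0.0129]
0.3 [-0.0148  0.      0.0172] [-0.0106 -0.0187 -0.0186]
0.45 [-0.0239  0.      0.024 ] [-0.0147 -0.0302 -0.0258]
0.55 [-0.0306  0.      0.0277] [-0.017  -0.0385 -0.0298]
```

>>> step_arm --motion "-0.002 -0.0027 -0.0034 0 0 0 0;-0.0038 -0.0055 -0.0067 0 0 0 0;-0.0056 -0.0085 -0.0099 0 0 0 0;-0.0074 -0.0117 -0.0129 0 0 0 0;-0.009 -0.0152 -0.0158 0 0 0 0"

```text
clock: 13.78
ee_pos: [0.5537, 0.1394, 0.0747]
ee_rot: [-3.136, 0.523, 1.709]
ft_force: [-1.1, -1.1, -10.4]
gripper_width: 0.0154
gripper_force: 30.0
```

>>> step_arm --motion "-0.0016 -0.0035 -0.0028 0 0 0 0;-0.003 -0.0072 -0.0053 0 0 0 0;-0.0044 -0.011 -0.0077 0 0 0 0;-0.0057 -0.015 -0.01 0 0 0 0;-0.007 -0.019 -0.012 0 0 0 0"

```text
clock: 14.4
ee_pos: [0.5406, 0.1377, 0.0869]
ee_rot: [-3.139, 0.523, 1.709]
ft_force: [6.4, 2.2, -4.8]
gripper_width: 0.015
gripper_force: 30.0
```

Run:
```python
from h import *
o=r.get_obs();A=R.from_euler('xyz',o['ee_rot']).as_matrix(); h=o['ee_pos']-A[:,2]*.0187; hb=w2b(h); print('grasp',h,hb,o['ft_force'],o['moment'])
f=w2b([0.56268591,0.14999687,0.07623851])-.076*np.array([np.cos(np.radians(32)),0,np.sin(np.radians(32))])
d=hb-f; print(np.hypot(d[0],d[2]),np.arctan2(d[2],d[0])-np.radians(32))
```

```text
grasp [0.53931503 0.14692172 0.10306508] [-0.02359917  0.14999968  0.10306508] [ 6.44514104  2.15791187 -4.78024922] [ 1.18933211 -1.18917883  0.64482279]
0.07857220827013282 0.4651147566956463
```

>>> step_arm --motion "-0.0008 -0.003 -0.0014 0 0 0 0;-0.0015 -0.006 -0.0027 0 0 0 0;-0.0023 -0.009 -0.004 0 0 0 0;-0.003 -0.012 -0.0052 0 0 0 0;-0.003 -0.012 -0.0052 0 0 0 0"

```text
clock: 15.02
ee_pos: [0.5321, 0.1366, 0.0925]
ee_rot: [-3.142, 0.522, 1.708]
ft_force: [6.3, 2.9, -0.2]
gripper_width: 0.0156
gripper_force: 30.0
```

>>> step_arm --motion "0 0 0 0 0 0 0.2;0 0 0 0 0 0 0.3;0 0 0 0 0 0 0.4;0 0 0 0 0 0 0.5;0 0 0 0 0 0 0.5"

```text
clock: 15.65
ee_pos: [0.5291, 0.1356, 0.0906]
ee_rot: [-3.135, 0.523, 1.709]
ft_force: [0.1, 0.5, 0.2]
gripper_width: 0.0439
gripper_force: 0.0
```

>>> step_arm --motion "0 0 -0.02 0 0 0 0.5;0 0 -0.05 0 0 0 0.5;0 0 -0.09 0 0 0 0.5;0 0 -0.14 0 0 0 0.5;0 0 -0.18 0 0 0 0.5"

```text
clock: 16.27
ee_pos: [0.5203, 0.2086, 0.2177]
ee_rot: [-3.137, 0.522, 1.709]
ft_force: [0.3, -0.2, -0.7]
gripper_width: 0.0444
gripper_force: 0.0
```

Run:
```python
from h import *
o=r.get_obs();print(o['ee_pos'],o['ee_rot'],o['q'])
a=snap('scene','s5.png')[110:260,230:430]; b=snap('top','t5.png')[80:260,220:400]
f=lambda i:cv2.resize(i,None,fx=2.2,fy=2.2,interpolation=cv2.INTER_CUBIC)
a,b=f(a),f(b); h=max(len(a),len(b)); pad=lambda i:np.pad(i,((0,h-len(i)),(0,0),(0,0)))
cv2.imwrite('pics/st5.png',np.hstack([pad(a),pad(b)])[:400,:800,::-1]); print(a.shape,b.shape)
```

```text
[0.52033275 0.20860148 0.21767236] [-3.13656781  0.52220732  1.70941524] [-1.31961186  0.59587529  0.87210951  1.68501608  0.04227384  1.24733427
 -0.37596397]
(330, 440, 3) (396, 396, 3)
```

View pics/st5.png

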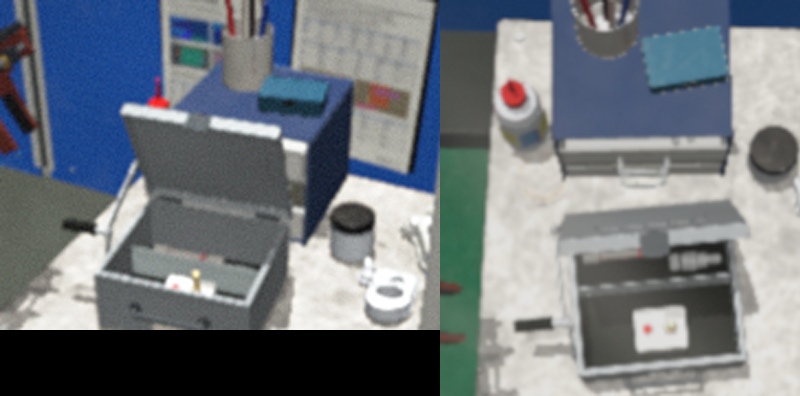

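The stay is out of its lock and the lid has dropped to about 1.15 rad. In the left (scene) panel the grip is up at (82,226). In the right (top) panel the block is in the bay at (660,328). Next I'll go behind the lid with the fingers shut.

Run:
```python
from h import *
ct=cam('top'); print('cab',onz(ct,(220+200/2.2,80+165/2.2),.15),'handle',onz(ct,(220+200/2.2,80+183/2.2),.1))
# lid angle from top edge in both views (inner-face/front upper edge corners)
cs=cam('scene');S=lambda x,y:(230+x/2.2,110+y/2.2);T=lambda x,y:(220+(x-440)/2.2,80+y/2.2)
for s,t in ((S(123,108),T(556,240)),(S(284,136),T(748,226))): p=w2b(tri([(cs,s),(ct,t)])); print(p,np.arctan2(p[2]-.086,.09-p[0]))
e=[np.pi,0,1.709]; o=r.get_obs(); up=o['ee_pos']+[0.02,-.03,.11]
print(cmd(up,e)); n=dict(ee_pos=up,ee_rot=e)
for q in ([.09,0,.32],[.09,0,.235]): print(b2w(q),cmd(b2w(q),e,n));
```

```text
cab [0.71253814 0.02261175 0.15      ] handle [0.70519003 0.02281837 0.1       ]
[0.02993818 0.10220067 0.24714849] 1.2140339395057163
[ 0.02686175 -0.10287031  0.24411521] 1.1908780314967111
([-0.1035, 0.0194, -0.0992], [-0.0008, 0.3309, 0.0004])
[0.67125334 0.01276897 0.32      ] ([-0.2298, 0.1319, 0.0107], [0.0, 0.0, 0.0])
[0.67125334 0.01276897 0.235     ] ([-0.2298, 0.1319, 0.1169], [0.0, 0.0, 0.0])
```

>>> step_arm --motion "-0.025 0.005 -0.025 0 0.08 0 0.2;-0.05 0.01 -0.05 0 0.165 0 0.1;-0.078 0.015 -0.075 0 0.25 0 0;-0.1035 0.0194 -0.0992 0 0.331 0 0;-0.1035 0.0194 -0.0992 0 0.331 0 0"

```text
clock: 17.0
ee_pos: [0.5424, 0.173, 0.3284]
ee_rot: [-3.141, 0.0, 1.698]
ft_force: [-0.6, 0.9, -0.3]
gripper_width: 0.0008
gripper_force: 0.0
```

>>> step_arm --motion "-0.055 0.03 0 0 0 0 0;-0.11 0.06 0 0 0 0 0;-0.165 0.09 0.005 0 0 0 0;-0.215 0.116 0.01 0 0 0 0;-0.23 0.12 0.01 0 0 0 0"

```text
clock: 17.62
ee_pos: [0.6606, 0.0063, 0.3151]
ee_rot: [-3.132, 0.006, 1.704]
ft_force: [0.9, 0.3, 0.8]
gripper_width: 0.0004
gripper_force: 0.0
```

Run:
```python
from h import *
o=r.get_obs();print(o['ee_pos'],o['ee_rot'],o['q'],o['ft_force'],w2b(o['ee_pos']))
e=[np.pi,0,1.709]
print(cmd(b2w([.08,0,.238]),e),cmd(b2w([.04,0,.238]),e))
for n in('scene','top','wrist'):
    snap(n,n+'6.png'); print(n,[(x['pixel'],round(x['confidence'],2)) for x in r.find_in(n,'lid_edge')[:2]])
c=cam('wrist'); print(proj(c,[b2w([.09-.18*np.cos(1.2)+.016*np.sin(1.2),y,.086+.18*np.sin(1.2)+.016*np.cos(1.2)]) for y in (-.1,.1)]))
```

```text
[0.660567   0.00633068 0.31514002] [-3.13208801  0.00593095  1.70366095] [-0.60423989  0.51330195  0.82500285  1.39956061 -0.36644204  1.39676975
  0.35387073] [0.85569151 0.26053077 0.76305637] [ 0.07857471 -0.00501121  0.31514002]
([0.0068, 0.0027, 0.0964], [-0.0061, 0.0038, -0.0034]) ([0.007, -0.0473, 0.0968], [-0.0061, 0.0038, -0.0034])
scene [([325.2, 184.1], 0.76)]
top [([341.0, 184.4], 0.86)]
wrist [([281.2, 163.9], 0.95)]
[[273.43905251 312.41383264]
 [263.85357418  76.10356019]]
```

View pics/wrist6.png

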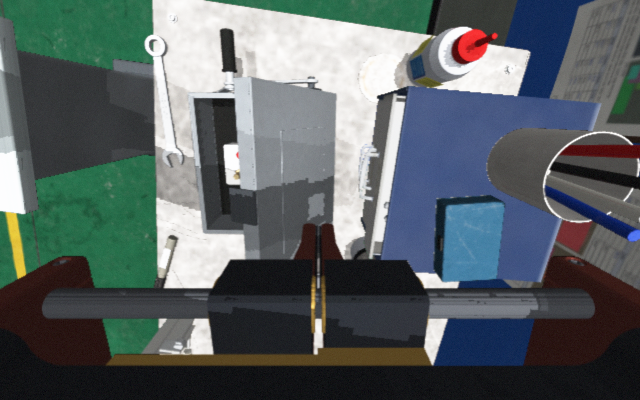

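The wrist view shows the lid's upper edge at about column 255, with the shut fingers at column 318, behind it. The way down is clear.

>>> step_arm --motion "0.007 0.003 0.025 0 0 0 0;0.007 0.003 0.05 0 0 0 0;0.007 0.003 0.075 0 0 0 0;0.007 0.003 0.092 0 0 0 0;0.007 0.003 0.097 0 0 0 0"

```text
clock: 18.55
ee_pos: [0.6612, 0.0146, 0.2386]
ee_rot: [-3.135, 0.003, 1.707]
ft_force: [-0.3, -1.4, -0.2]
gripper_width: 0.0003
gripper_force: 0.0
```

>>> step_arm --motion "0 -0.003 0 0 0 0 0;0 -0.006 0 0 0 0 0;0 -0.009 0 0 0 0 0;0 -0.012 0 0 0 0 0;0 -0.015 0 0 0 0 0"

```text
clock: 19.18
ee_pos: [0.6498, 0.0121, 0.2402]
ee_rot: [-3.136, 0.003, 1.706]
ft_force: [0.7, -0.1, -0.2]
gripper_width: 0.0003
gripper_force: 0.0
```

>>> step_arm --motion "0 -0.003 0 0 0 0 0;0 -0.006 0 0 0 0 0;0 -0.009 0 0 0 0 0;0 -0.012 0 0 0 0 0;0 -0.015 0 0 0 0 0"

```text
clock: 19.8
ee_pos: [0.6379, 0.0105, 0.2401]
ee_rot: [-3.136, 0.003, 1.706]
ft_force: [0.6, 0.4, 0.4]
gripper_width: 0.0005
gripper_force: 0.0
```

>>> step_arm --motion "0 -0.002 0 0 0 0 0;0 -0.004 0 0 0 0 0;0 -0.006 0 0 0 0 0;0 -0.008 0 0 0 0 0;0 -0.01 0 0 0 0 0"

```text
clock: 20.42
ee_pos: [0.63, 0.0095, 0.2401]
ee_rot: [-3.136, 0.003, 1.706]
ft_force: [0.5, 0.5, 0.1]
gripper_width: 0.0001
gripper_force: 0.0
```

>>> step_arm --motion "0 -0.002 0 0 0 0 0;0 -0.004 0 0 0 0 0;0 -0.006 0 0 0 0 0;0 -0.008 0 0 0 0 0;0 -0.01 0 0 0 0 0"

```text
clock: 21.05
ee_pos: [0.6226, 0.0085, 0.2404]
ee_rot: [-3.137, 0.003, 1.706]
ft_force: [3.0, 0.6, -0.8]
gripper_width: 0.0005
gripper_force: 1.1
```

>>> step_arm --motion "0 -0.002 0 0 0 0 0;0 -0.004 0 0 0 0 0;0 -0.006 0 0 0 0 0;0 -0.008 0 0 0 0 0;0 -0.01 0 0 0 0 0"

```text
clock: 21.68
ee_pos: [0.6142, 0.0073, 0.2402]
ee_rot: [-3.136, 0.003, 1.706]
ft_force: [2.2, 1.0, -0.7]
gripper_width: 0.0007
gripper_force: 1.0
```

```bash
cat > arc.py <<'E'
from h import *
import sys
d=.010; o=r.get_obs(); p=w2b(o['ee_pos']); v=np.array([.09-(p[0]-d),p[2]-.086]); rho=np.hypot(*v); ph=np.arctan2(v[1],v[0]); print(p,rho,ph,o['ft_force'],o['q'])
A=R.from_euler('xyz',o['ee_rot']).as_matrix(); B=R.from_euler('z',np.load('box.npy')[2])
st=float(sys.argv[1]); n=int(sys.argv[2]); prev=np.zeros(3)
for i in range(1,n+1):
    a=max(ph-st*i,float(sys.argv[3])); w=np.array([.09-rho*np.cos(a)+d-p[0],-p[1],.086+rho*np.sin(a)-p[2]]); w[1]*=i/n
    t=A.T@B.apply(w)/.8; print(round(a,3),(t-prev).round(4))
    if i%5==0: prev=t; print('--')
E
python3 arc.py .035 20 .25
```

```text
[0.03266459 0.00188178 0.24019884] 0.16825974232187155 1.1590751331335873 [ 2.20957242  1.0205654  -0.65589274] [-0.6640202   0.47153402  0.82119506  1.63678707 -0.36022092  1.19822975
  0.37266618]
1.124 [-0.0001 -0.0067  0.0031]
1.089 [-0.0001 -0.0132  0.0064]
1.054 [-0.0002 -0.0197  0.01  ]
1.019 [-0.0003 -0.026   0.0138]
0.984 [-0.0003 -0.0322  0.0178]
--
0.949 [-0.0001 -0.006   0.0042]
0.914 [-0.0001 -0.0119  0.0086]
0.879 [-0.0002 -0.0176  0.0133]
0.844 [-0.0003 -0.0232  0.0181]
0.809 [-0.0003 -0.0286  0.0231]
--
0.774 [-0.0001 -0.0052  0.0052]
0.739 [-0.0001 -0.0102  0.0106]
0.704 [-0.0002 -0.0151  0.0161]
0.669 [-0.0003 -0.0197  0.0219]
0.634 [-0.0003 -0.0241  0.0277]
--
0.599 [-0.0001 -0.0042  0.006 ]
0.564 [-0.0001 -0.0082  0.0122]
0.529 [-0.0002 -0.012   0.0185]
0.494 [-0.0003 -0.0156  0.0249]
0.459 [-0.0004 -0.0189  0.0315]
--
```

>>> step_arm --motion "0 -0.0067 0.0031 0 0 0 0;0 -0.0132 0.0064 0 0 0 0;0 -0.0197 0.01 0 0 0 0;0 -0.026 0.0138 0 0 0 0;0 -0.0322 0.0178 0 0 0 0"

```text
clock: 22.3
ee_pos: [0.5882, 0.0037, 0.2259]
ee_rot: [-3.136, 0.003, 1.706]
ft_force: [1.0, 0.6, 2.1]
gripper_width: 0.0005
gripper_force: 0.9
```

>>> step_arm --motion "0 -0.006 0.0042 0 0 0 0;0 -0.0119 0.0086 0 0 0 0;0 -0.0176 0.0133 0 0 0 0;0 -0.0232 0.0181 0 0 0 0;0 -0.0286 0.0231 0 0 0 0"

```text
clock: 22.92
ee_pos: [0.5655, 0.0006, 0.2074]
ee_rot: [-3.136, 0.003, 1.706]
ft_force: [0.3, 0.7, 1.4]
gripper_width: 0.0003
gripper_force: 0.7
```

>>> step_arm --motion "0 -0.0052 0.0052 0 0 0 0;0 -0.0102 0.0106 0 0 0 0;0 -0.0151 0.0161 0 0 0 0;0 -0.0197 0.0219 0 0 0 0;0 -0.0241 0.0277 0 0 0 0"

```text
clock: 23.55
ee_pos: [0.5464, -0.0021, 0.1853]
ee_rot: [-3.136, 0.003, 1.706]
ft_force: [0.0, 0.0, 1.9]
gripper_width: 0.0007
gripper_force: 0.6
```

```bash
python3 arc.py .035 15 .1
python3 - <<'E'
from h import *
snap('scene','s7.png');snap('wrist','w7.png')
E
```

```text
[-0.03575101  0.00127063  0.18530999] 0.16819872003589773 0.6315946026198203 [0.04680335 0.01564339 1.934823  ] [-0.71694464  0.40064478  0.827892    1.86848546 -0.33753542  1.02516941
  0.38670525]
0.597 [-0.0001 -0.0042  0.006 ]
0.562 [-0.0001 -0.0082  0.0122]
0.527 [-0.0002 -0.012   0.0185]
0.492 [-0.0002 -0.0155  0.025 ]
0.457 [-0.0003 -0.0188  0.0315]
--
0.422 [-0.0001 -0.0031  0.0067]
0.387 [-0.0001 -0.0059  0.0135]
0.352 [-0.0002 -0.0086  0.0203]
0.317 [-0.0003 -0.0109  0.0273]
0.282 [-0.0003 -0.0131  0.0343]
--
0.247 [-0.0001 -0.0019  0.0071]
0.212 [-0.0001 -0.0035  0.0143]
0.177 [-0.0002 -0.0049  0.0215]
0.142 [-0.0003 -0.006   0.0288]
0.107 [-0.0004 -0.0069  0.0361]
--
```

>>> step_arm --motion "0 -0.0042 0.006 0 0 0 0;0 -0.0082 0.0122 0 0 0 0;0 -0.012 0.0185 0 0 0 0;0 -0.0155 0.025 0 0 0 0;0 -0.0188 0.0315 0 0 0 0"

```text
clock: 24.28
ee_pos: [0.5314, -0.0042, 0.1602]
ee_rot: [-3.136, 0.003, 1.706]
ft_force: [-1.0, 1.3, 1.1]
gripper_width: 0.0004
gripper_force: 0.4
```

>>> step_arm --motion "0 -0.0031 0.0067 0 0 0 0;0 -0.0059 0.0135 0 0 0 0;0 -0.0086 0.0203 0 0 0 0;0 -0.0109 0.0273 0 0 0 0;0 -0.0131 0.0343 0 0 0 0"

```text
clock: 24.9
ee_pos: [0.521, -0.0057, 0.1328]
ee_rot: [-3.136, 0.003, 1.706]
ft_force: [0.5, 0.6, -0.1]
gripper_width: 0.0005
gripper_force: 0.4
```

>>> step_arm --motion "0 -0.001 0.0035 0 0 0 0;0 -0.0019 0.0071 0 0 0 0;0 -0.0027 0.0107 0 0 0 0;0 -0.0035 0.0143 0 0 0 0;0 -0.0042 0.0178 0 0 0 0"

```text
clock: 25.52
ee_pos: [0.5177, -0.0063, 0.1188]
ee_rot: [-3.136, 0.003, 1.706]
ft_force: [0.5, 0.1, 0.7]
gripper_width: 0.0003
gripper_force: 0.3
```

>>> step_arm --motion "0 -0.0005 0.002 0 0 0 0;0 -0.001 0.004 0 0 0 0;0 -0.0014 0.006 0 0 0 0;0 -0.0018 0.008 0 0 0 0;0 -0.002 0.01 0 0 0 0"

```text
clock: 26.15
ee_pos: [0.5161, -0.0065, 0.1109]
ee_rot: [-3.136, 0.003, 1.706]
ft_force: [-0.5, -0.2, 0.8]
gripper_width: 0.0006
gripper_force: 0.2
```

>>> step_arm --motion "0 0 0.0015 0 0 0 0;0 -0.0005 0.003 0 0 0 0;0 -0.0005 0.0045 0 0 0 0;0 -0.0005 0.006 0 0 0 0;0 -0.0005 0.0075 0 0 0 0"

```text
clock: 26.78
ee_pos: [0.5156, -0.0066, 0.1049]
ee_rot: [-3.136, 0.003, 1.706]
ft_force: [0.0, 0.0, 0.1]
gripper_width: 0.0004
gripper_force: 0.3
```

>>> step_arm --motion "0 0 0.0007 0 0 0 0;0 0 0.0014 0 0 0 0;0 0 0.0021 0 0 0 0;0 0 0.0028 0 0 0 0;0 0 0.0035 0 0 0 0"

```text
clock: 27.4
ee_pos: [0.5157, -0.0066, 0.1024]
ee_rot: [-3.136, 0.003, 1.706]
ft_force: [-2.8, 0.1, 8.9]
gripper_width: 0.0003
gripper_force: 4.4
```

>>> step_arm --motion "0 0 0.0005 0 0 0 0;0 0 0.001 0 0 0 0;0 0 0.0012 0 0 0 0;0 0 0.0012 0 0 0 0;0 0 0.0012 0 0 0 0"

```text
clock: 28.02
ee_pos: [0.5157, -0.0066, 0.1023]
ee_rot: [-3.137, 0.002, 1.706]
ft_force: [-5.2, 0.3, 15.1]
gripper_width: 0.0007
gripper_force: 7.9
```

>>> step_arm --motion "0 0 -0.004 0 0 0 0;0 0 -0.02 0 0 0 0;0 0 -0.06 0 0 0 0;0 0 -0.12 0 0 0 0;0 0 -0.18 0 0 0 0"

```text
clock: 28.65
ee_pos: [0.5162, -0.0063, 0.2471]
ee_rot: [-3.136, 0.004, 1.706]
ft_force: [1.2, 0.5, 0.3]
gripper_width: 0.0002
gripper_force: 0.0
```

Run:
```python
from h import *
a=snap('scene','s8.png')[130:330,220:480]; b=snap('top','t8.png')[120:310,230:440]; o=r.get_obs(); print(o['clock'],o['ee_pos'],o['ft_force'])
f=lambda i,s:cv2.resize(i,s,interpolation=cv2.INTER_CUBIC)
cv2.imwrite('pics/st8.png',np.hstack([f(a,(416,320)),f(b,(354,320))])[:,:,::-1])
```

```text
28.75 [ 0.51893763 -0.00666639  0.25014526] [ 0.54267854 -0.82620614  0.28701002]
```

View pics/st8.png

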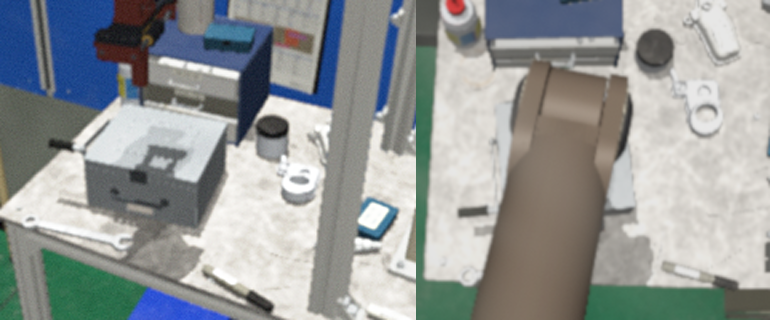

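The scene view shows the lid flat shut on the box (around (160,165) in the left panel). The stay is folded up, the other items are where they started, and the robot is clear.

```bash
python3 -c "
from plant import r
print(r.finish_job())"
```

```text
the job is handed in; nothing more can be done
None
```

The leak master stands upright in the front bay, the stay is released and the lid is fully shut; I handed the job in at about 29 s with the arm clear of everything.

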